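Fit the water purifier's filter and hold it seated

ROBOT

A 6-joint arm with a two-finger parallel gripper is mounted at the origin on the work surface. World frame = base frame: x ahead of the robot, y to its left, z up, the work surface at z = 0. Lengths are in m, angles in degrees, forces in N, time in s.
With the tool pointing down it reaches from about 0.25 to 0.725 m from the base axis. Payload 9.7 kg.
Tool frame: the origin (TCP) lies at the very end of the fingers, on their centre line; the grasp point (between the pads) lies 19 mm behind it (bot.grip_depth is the distance from the TCP to the grasp point, in m); z points along the fingers, y is the direction in which the jaws open and shut (so a half turn about z gives the same grasp; the last joint's range is limited). The gripper opens to 85 mm and grips with 20 to 120 N. Pads are 22 mm wide; open, the fingers measure 114 mm over their backs; the gripper's body (76 mm by 85 mm) begins 54 mm behind the grasp point. The pads swing forward as they close: fully open they stand 13 mm farther back than shut.
Start: joints at [76.433, 4.979, 10.078, 95.1, 0, 90], TCP at [0.129, 0.535, 0.231] pointing down, gripper open.
Joint ranges: [-179.16, 179.16], [-48.56, 103.87], [-65.8, 70.77], [-126.05, 130.52], [-82.76, 87.17], [-180, 180]. Speed limits (degrees/s): [127.2, 127.2, 147.25, 180, 180, 180].

INTERFACE

Orientations are given as [roll, pitch, yaw] about the fixed x, y, z axes, in that order (R = Rz(yaw) Ry(pitch) Rx(roll)).
In Python, from workcell import telemetry, optics, order, bot gives the robot as it stands. The module is installed in compiled form; this text tells all that it offers.
- The arm moves only by the shell command python3 -m inch 'ROWS' [FORCE]. ROWS is JSON, a list of rows, each a list of 7 numbers: the shift along the tool's x, y, z in m, then the turn, a rotation vector about the tool's x, y, z in rad, then the closure, from 0 (fully open) to 1 (shut). In form: [[tx, ty, tz, rx, ry, rz, grip], ...]. A call has 1 to 12 rows; each row is the pose to reach, as a shift and turn from the pose commanded when the call began, along the tool's axes at that moment; what a row does not reach only later rows make up. A row lasts 1/12 s, in which the tool goes at most 41.7 mm and 7.16 degrees, less where a joint would pass 70% of its speed; a pose out of reach is approached as far as the arm can. A call with a gripper value outside its range is refused whole. The fingers move at their own pace and stop on an object; FORCE is the grip in N (left out, the last holds). Time passes only in rows, so rows that repeat a pose let the fingers close. It gives the time, the measured TCP pose, the force and the opening at its end, in the units of the state.
- telemetry.get_obs(): the state, without advancing time (a new reading comes with each control period).
- optics.camera(name): name is "scene" or "top" or "wrist"; returns (picture, depth): 400x640x3 uint8, red, green, blue; 400x640 float32, m along the optical axis (not along the pixel's ray), 0 where there is no reading.
- optics.camera_info(name): a dict with "camera_matrix" (3x3 intrinsics, pixels), "xyz" and "attitude" of the camera in the world; the wrist camera has in their place "mount" (4x4, takes a point from camera to tool coordinates, whose origin is the TCP and whose axes are the flange's). Camera axes: x right, y down, z forward; pixel columns grow to the right and rows downward; lengths in m; the calibration is good to about 2 mm. A picture is of the moment at which its call begins: read the wrist's pose just before it. camera_info takes no time and is no camera call.
- order.job_done(): hands the job in, once; it reports no verdict.
The state is a dict: "time": time; "q": joint angles; "qd": joint speeds; "joint_efforts": joint torques, N m; "ee_pos": TCP position; "tcp_rot": TCP orientation; "wrist_force": force on the tool from outside, world axes, zero at the start; "torque": the same for the moment, N m; "opening": finger opening in m.
Only numpy, scipy, OpenCV 4.12 (cv2) and the standard library are available. Lean on these libraries where they do the work, as an engineer would, in place of code of your own. Each camera call takes 0.05 s, during which the arm holds its last target. There are 200 camera calls.

TASK

Swing the water purifier's hood door wide open (its handle is the steel bar on the front), then pick up the filter cartridge with the blue grip wing and put it into the socket in the bay, lugs in the notches. Push it fully down, turn it clockwise a quarter turn against the spring as far as it goes, and finish while still gripping it, holding it fully down and turned (do not let go). Leave the other things on the ledge where they are and the door open.

Things in the scene. Friction and masses are not known exactly. Their poses are not given: they have to be found in the camera images.
- purifier: White countertop water purifier, fixed, 300 mm deep (x), 160 mm wide (y). Origin: centre of its underside; z up, front faces its -x. Front half (x -150 to 0 mm): filter bay with 75 mm high side walls, bayonet socket in its middle. Rear half: tank, 155 mm high (163 at the grey block on its blue lid). A white hood door covers the bay's front and top until swung away.
- hood (a joint): Hood door opening, rad: 0 closed, 1.65 at its stop; may start up to 0.25 open. Upright hinge at the bay's front left corner (purifier frame x -160, y +80 mm); seen from above it opens clockwise. Front panel 160 mm wide and roof (top at 147 mm, 155 mm deep) with side skirts swing as one. Light friction (1 N at the handle); stays where left.
- hood_hinge (a point): Point on the hood door's hinge axis, 115 mm above the ledge. Its axes turn with the door (parallel to the purifier's when shut): z up, -y along the panel from hinge to free edge, -x out of the panel's face.
- hood_handle (a point): Grip point on the hood's handle, an upright round steel bar 12 mm thick from 55 to 135 mm above the ledge, a stand-off to the panel at each end. The point is on the bar's axis, 115 mm above the ledge, 36 mm out from the panel's face, at (-40, -135, 0) mm in the frame of hood_hinge. Axes as hood_hinge.
- socket_mouth (a point): Centre of the bayonet socket's mouth, 45 mm above the ledge; axes as the purifier's. The steel collar (top at the mouth, 5 mm thick, bore 50 mm) has two entry notches 26 mm wide on its x axis, at +x and -x (yellow marks), out to 37 mm. Locked, the lugs lie on its y axis (green marks). Lugs free to turn from 12 mm foot depth; home: cartridge shoulder on the collar, foot 20 mm below the mouth.
- press (a joint): How far the socket's sprung dark steel plate is pushed down, m: 0 at rest (its top 5 mm below the mouth), 0.015 when the cartridge is fully home. The spring pushes up with 3 N at rest, 9 N home.
- twist (a joint): How far the sprung plate is turned clockwise (from above), rad: 0 at rest, 1.45 at its stop. The lugs drive two small orange posts on it after about 0.13 rad of free play, so the cartridge turns about 1.57 rad in all from the notches. A return spring opposes with 0.02 N m at rest, 0.08 N m at the stop. Nothing latches: let go, it springs back.
- cartridge: Filter cartridge, loose, upright, about 180 g. Origin: centre of its foot, z up. Grey neck 44 mm across, 0 to 20 mm (3 mm chamfer); two yellow lugs at +x and -x, 10 mm wide, out to 33 mm, 2 to 7 mm above the foot; shoulder at 20 mm; white body 68 mm across, 20 to 60 mm; blue grip wing 46 mm long (x), 14 mm thick (y), 60 to 96 mm. Lugs point along the wing; either way round fits.
- bowl: white ceramic bowl, 140 mm across, 60 mm high. Bystander, loose. Origin: centre of its underside.
- canister: squat steel canister with a closed screw lid, 100 mm across, 100 mm high. Bystander, loose. Origin: centre of its underside.
- cup: red plastic cup, 76 mm across, 95 mm high. Bystander, loose. Origin: centre of its underside.
- saucepan: small aluminium saucepan, 150 mm across, 75 mm high, black handle along its +y reaching 200 mm from its centre. Bystander, loose. Origin: centre of its underside.
- stick: wooden cooking stick lying flat along its x axis, about 320 mm long, 16 mm thick. Bystander, loose. Origin: centre of its underside.
Not all that is in view belongs to the job. Leave any purple look-alike of the cartridge alone.

How it is judged (in metres and radians):
On the way, in this order (a step that is already met when the one before it is completed fails the run):
1. the hood door is swung wide open (80 degrees or more) (value of joint hood above 1.4 rad), for 0.2 s.
2. the cartridge is upright in the socket and pushed down against the spring (horizontal distance between cartridge and socket_mouth below 0.007 m and angle between cartridge's own z axis and vertical below 0.12 rad and value of joint press above 0.007 m), for 0.1 s.
At the end, for the whole second after the job is handed in: Hood door open over 1.25 rad; cartridge upright (0.12 rad), within 7 mm of the socket axis and 3 mm of fully down, plate pushed over 12 mm and turned clockwise over 1.25 of its 1.45 rad, lugs within 0.35 rad of the locked line, fingers still gripping the cartridge (horizontal distance between cartridge and socket_mouth below 0.007 m and angle between cartridge's own z axis and vertical below 0.12 rad and value of joint each of hood, twist above 1.25 rad and value of joint press above 0.012 m and z of cartridge in the frame of socket_mouth below -0.017 m and angle between the x axis of cartridge and the y axis of socket_mouth, either way round below 0.35 rad and contact force between the fingers and cartridge above 2 N); the arm keeps its last pose, push and grip.
It fails at once if a bystander was moved by more than 40 mm (distance of any of bowl, canister, cup, saucepan, stick from where it was at the start of the episode above 0.04 m).
It also fails if it takes over 64 s, if anything falls off the work surface, if the arm or the gripper's body presses on something with over 40 N, if the wrist force passes 120 N, or if a joint passes its speed limit or range.

## Working session

There is one attempt and no reset: what is moved stays moved. The work goes in short steps, Python scripts to look and compute and a shell command to move; the robot and the scene stay as the last step left them, time stands still between calls to the robot, and variables do not carry over. Pictures are saved under pics/ and viewed, about 8 in all and at most 12, crops included, and the job is handed in when it is done.

```bash
mkdir -p pics
cat > h.py <<'E'
import numpy as np, cv2
from scipy.spatial.transform import Rotation as R
from workcell import telemetry, optics, order, bot
def pose(o=None):
    o=o or telemetry.get_obs(); T=np.eye(4)
    T[:3,:3]=R.from_euler('xyz',o['tcp_rot'],degrees=True).as_matrix(); T[:3,3]=o['ee_pos']; return T
def shot(n):
    Tt=pose(); p,d=optics.camera(n); i=optics.camera_info(n); K=np.array(i['camera_matrix'])
    if n=='wrist': T=Tt@np.array(i['mount'])
    else:
        T=np.eye(4); a=i['attitude']; T[:3,3]=i['xyz']
        T[:3,:3]=R.from_euler('xyz',a,degrees=True).as_matrix() if np.size(a)==3 else np.array(a)
    v,u=np.mgrid[:d.shape[0],:d.shape[1]]
    c=np.stack([(u-K[0,2])/K[0,0]*d,(v-K[1,2])/K[1,1]*d,d],-1)
    W=c@T[:3,:3].T+T[:3,3]; W[d<=0]=np.nan
    return p,d,W,K,T
def save(n,p): cv2.imwrite('pics/'+n+'.png',cv2.cvtColor(p,cv2.COLOR_RGB2BGR))
E
python3 - <<'E'
from h import *
print(telemetry.get_obs()); 
for n in('scene','top'):
    print(optics.camera_info(n)); p,d,W,K,T=shot(n); save(n,p); np.savez(n,p=p,W=W)
    print(n,np.nanmin(W.reshape(-1,3),0),np.nanmax(W.reshape(-1,3),0),np.nanmedian(W[...,2]))
a=cv2.imread('pics/scene.png');b=cv2.imread('pics/top.png')
E
```

```text
{'time': 0.0, 'q': array([7.64327760e+01, 5.01147337e+00, 1.00341990e+01, 9.50984242e+01,
       1.41611100e-03, 9.00011985e+01]), 'qd': array([ 0.10723919,  0.00940035, -0.02975829,  0.02729472, -0.04369425,
       -0.04235886]), 'joint_efforts': array([ 2.56530820e-04, -5.20391142e+01,  4.64804471e+01,  1.62470917e-02,
        1.49394396e-05, -2.96228876e-06]), 'ee_pos': array([0.12896341, 0.53443829, 0.23057719]), 'tcp_rot': array([-1.79924301e+02, -1.41452634e-03,  1.66431576e+02]), 'wrist_force': array([-0.29771158,  0.01058706, -0.11363088]), 'torque': array([-0.00172602,  0.00348418, -0.00427327]), 'opening': 0.08519798792598095}
{'camera_matrix': array([[391.9129018 ,   0.        , 321.91403721],
       [  0.        , 391.9129018 , 200.05454731],
       [  0.        ,   0.        ,   1.        ]]), 'xyz': array([ 1.14699849, -0.34841261,  0.68433084]), 'attitude': array([-128.90002485,    0.35197624,   50.28064775])}
scene [-1.8878918  -0.61794909 -0.7665248 ] [1.33413563 2.03670044 0.43850839] -0.0008703134362419984
{'camera_matrix': array([[426.87354199,   0.        , 317.17732649],
       [  0.        , 426.87354199, 202.11674671],
       [  0.        ,   0.        ,   1.        ]]), 'xyz': array([0.38664099, 0.09774358, 1.04509197]), 'attitude': array([-169.06678011,   -0.52848928,  -90.63314339])}
top [ 0.1185608  -1.21667821 -0.50775978] [1.33929836 1.32307942 0.16527963] -0.000511930887526324
```

View pics/scene.png

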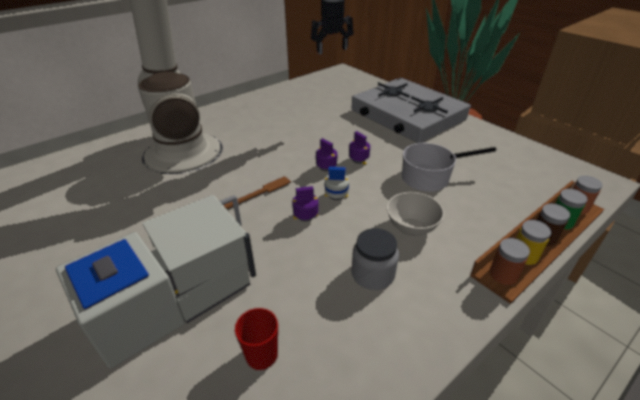

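View pics/top.png

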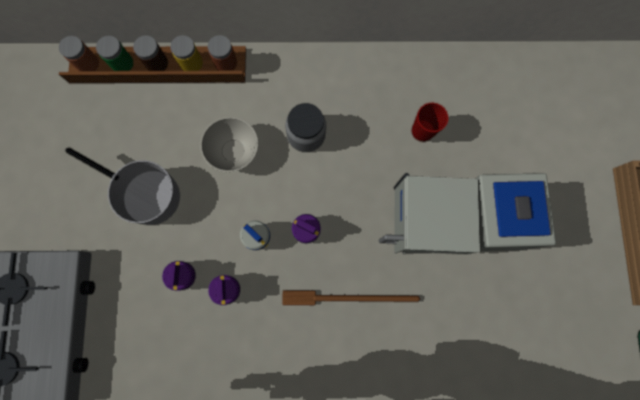

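Top view: the purifier's lid is at (523,208), the hood roof at (440,213), with the hinge at the dark bar (400,182) and the handle at about (390,238). The blue-winged candidate is at (255,235). The purple look-alikes are at (306,228), (178,276) and (223,290). Only the one at (255,235) has a white body and blue wing.

```bash
cat > m.py <<'E'
from h import *
z=np.load('top.npz');p,W=z['p'],z['W'];hsv=cv2.cvtColor(p,cv2.COLOR_RGB2HSV)
def rect(m,lab,show=True):
    P=W[m]; P=P[~np.isnan(P).any(1)]
    r=cv2.minAreaRect((P[:,:2]*1000).astype(np.float32)); print(lab,len(P),'c',np.round(r[0]),'size',np.round(r[1]),'ang',round(r[2],1),'z',np.round(np.percentile(P[:,2],[5,50,95]),3),'corners',np.round(cv2.boxPoints(r)).tolist()); return r
H,S,V=[hsv[...,i].astype(int) for i in range(3)]
u=np.arange(640)[None]*np.ones((400,1));v=np.arange(400)[:,None]*np.ones((1,640))
box=lambda a,b,c,d:(u>a)&(u<b)&(v>c)&(v<d)
blue=(H>100)&(H<125)&(S>150)
rect(blue&box(480,570,160,250),'lid')
rect((W[...,2]>.15)&(W[...,2]<.162)&box(470,570,160,260),'tanktop')
m=((W[...,2]>.138)&(W[...,2]<.152)&box(400,478,165,260)); m=cv2.erode(m.astype(np.uint8),np.ones((3,3)))>0; rect(m,'roof')
rect((W[...,2]>.05)&box(370,402,165,260),'front stuff')
rect((W[...,2]>.09)&box(378,400,225,250),'handle?')
rect(blue&box(235,275,215,255),'wing')
rect((W[...,2]>.05)&(W[...,2]<.065)&box(235,275,215,255),'body')
pu=(H>125)&(H<160)&(S>100)
for n,b in dict(p1=(290,325,210,245),p2=(160,196,258,294),p3=(205,242,272,308)).items(): rect(pu&box(*b),n)
for n,b in dict(canister=(280,330,95,155),bowl=(195,265,110,180),cup=(405,455,95,145)).items(): rect((W[...,2]>.03)&box(*b),n)
c=np.hstack([cv2.resize(p[215:255,235:325],None,fx=5,fy=5,interpolation=2),cv2.resize(p[165:257,368:428],(260,200*2)[0:1]+(200,),interpolation=2)])
save('crop1',c)
E
python3 m.py
```

```text
lid 2297 c [ 542. -348.] size [115. 108.] ang 0.9 z [0.151 0.154 0.156] corners [[484.0, -295.0], [485.0, -403.0], [601.0, -401.0], [599.0, -293.0]]
tanktop 2670 c [ 536. -321.] size [128. 169.] ang 2.5 z [0.151 0.154 0.16 ] corners [[469.0, -239.0], [476.0, -408.0], [604.0, -403.0], [596.0, -234.0]]
roof 4985 c [ 536. -177.] size [155. 162.] ang 86.2 z [0.143 0.146 0.149] corners [[450.0, -248.0], [612.0, -259.0], [622.0, -105.0], [460.0, -94.0]]
front stuff 522 c [540. -79.] size [ 46. 163.] ang 88.3 z [0.058 0.087 0.14 ] corners [[458.0, -100.0], [621.0, -105.0], [622.0, -59.0], [459.0, -54.0]]
handle? 106 c [483. -71.] size [32. 11.] ang 89.4 z [0.102 0.138 0.141] corners [[478.0, -87.0], [489.0, -87.0], [489.0, -55.0], [478.0, -55.0]]
wing 93 c [502. 232.] size [45.  9.] ang 45.1 z [0.093 0.095 0.099] corners [[483.0, 220.0], [490.0, 213.0], [522.0, 245.0], [515.0, 251.0]]
body 530 c [502. 233.] size [67. 66.] ang 62.7 z [0.055 0.059 0.062] corners [[457.0, 219.0], [516.0, 188.0], [547.0, 248.0], [488.0, 278.0]]
p1 578 c [517. 115.] size [63. 64.] ang 65.9 z [0.056 0.06  0.096] corners [[475.0, 99.0], [533.0, 73.0], [559.0, 130.0], [500.0, 156.0]]
p2 670 c [411. 406.] size [67. 61.] ang 89.5 z [0.048 0.06  0.096] corners [[380.0, 373.0], [440.0, 372.0], [441.0, 439.0], [381.0, 440.0]]
p3 647 c [378. 307.] size [63. 76.] ang 8.8 z [0.054 0.06  0.097] corners [[341.0, 339.0], [352.0, 264.0], [414.0, 274.0], [403.0, 349.0]]
canister 1511 c [763. 111.] size [92. 98.] ang 30.7 z [0.046 0.098 0.101] corners [[698.0, 130.0], [748.0, 45.0], [827.0, 92.0], [777.0, 177.0]]
bowl 1000 c [722. 297.] size [138. 136.] ang 4.1 z [0.031 0.049 0.061] corners [[648.0, 360.0], [658.0, 224.0], [796.0, 234.0], [786.0, 370.0]]
cup 781 c [ 773. -189.] size [74. 75.] ang 43.6 z [0.034 0.072 0.095] corners [[720.0, -187.0], [772.0, -241.0], [825.0, -190.0], [774.0, -136.0]]
```

View pics/crop1.png

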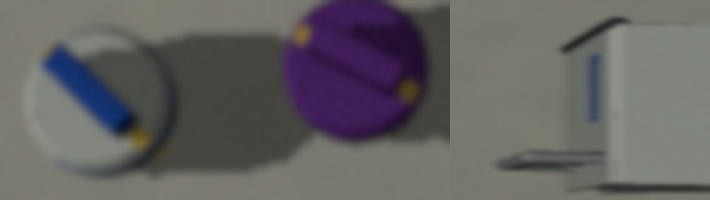

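The crop confirms it: the left object has a white body and blue wing, the right one is purple. Next is the approach to a point above the handle. Yaw -94 keeps the last joint within its range through the swing.

```bash
cat >> h.py <<'E'
def go(x,y,z,yaw):
    "tool-axis shift + rotvec to reach a tool-down world pose"
    T=pose(); o=telemetry.get_obs(); G=R.from_euler('xyz',[180,0,yaw],degrees=True)
    s=T[:3,:3].T@(np.array([x,y,z])-T[:3,3]); r=(R.from_matrix(T[:3,:3]).inv()*G).as_rotvec()
    print('to',(x,y,z,yaw),'row',np.round(s,4),np.round(r,3))
def st():
    o=telemetry.get_obs(); print('t',round(o['time'],2),'q',np.round(o['q'],1),'p',np.round(o['ee_pos'],4),'rpy',np.round(o['tcp_rot'],1),'F',np.round(o['wrist_force'],1),'op',round(o['opening'],4))
E
python3 -c "
from h import *
go(.4835,-.061,.20,-93.9)"
```

```text
to (0.4835, -0.061, 0.2, -93.9) row [-0.4843 -0.4956  0.0313] [-1.00e-03 -1.00e-03 -1.74e+00]
```

```bash
python3 -m inch '[[-0.484,-0.4955,0.01,0,0,-1.738,0],[-0.484,-0.4955,0.01,0,0,-1.738,0],[-0.484,-0.4955,0.01,0,0,-1.738,0],[-0.484,-0.4955,0.01,0,0,-1.738,0],[-0.484,-0.4955,0.01,0,0,-1.738,0],[-0.484,-0.4955,0.01,0,0,-1.738,0],[-0.484,-0.4955,0.01,0,0,-1.738,0],[-0.484,-0.4955,0.01,0,0,-1.738,0],[-0.484,-0.4955,0.01,0,0,-1.738,0],[-0.484,-0.4955,0.01,0,0,-1.738,0],[-0.484,-0.4955,0.01,0,0,-1.738,0],[-0.484,-0.4955,0.01,0,0,-1.738,0]]'; python3 -c "
from h import *
st();go(.4835,-.061,.215,-93.9)"
```

```text
time: 1.1
ee_pos: [0.3526, 0.162, 0.2251]
tcp_rot: [-180.0, 0.0, -118.9]
wrist_force: [0.6, 1.7, -0.7]
opening: 0.0852
t 1.1 q [ 24.7 -17.1 -10.8  96.3   0.  -36.4] p [0.3526 0.162  0.2251] rpy [-180.     0.  -118.9] F [ 0.6  1.7 -0.7] op 0.0852
to (0.4835, -0.061, 0.215, -93.9) row [ 0.1318 -0.2224  0.0101] [-0.     0.    -0.437]
```

```bash
python3 -m inch '[[0.132,-0.2225,0.01,0,0,-0.437,0],[0.132,-0.2225,0.01,0,0,-0.437,0],[0.132,-0.2225,0.01,0,0,-0.437,0],[0.132,-0.2225,0.01,0,0,-0.437,0],[0.132,-0.2225,0.01,0,0,-0.437,0],[0.132,-0.2225,0.01,0,0,-0.437,0],[0.132,-0.2225,0.01,0,0,-0.437,0],[0.132,-0.2225,0.01,0,0,-0.437,0],[0.132,-0.2225,0.01,0,0,-0.437,0]]'; python3 -c "
from h import *
st()
p,d,W,K,T=shot('wrist'); save('w1',p); np.savez('w1',p=p,W=W)
g=W[...,2]
m=(g>.13)&(g<.145)&(W[...,1]>-.09)
P=W[m]; print(len(P)); r=cv2.minAreaRect((P[:,:2]*1000).astype(np.float32)); print(r,cv2.boxPoints(r))
m=cv2.erode(((g>.143)&(g<.151)).astype(np.uint8),np.ones((5,5)))>0
P=W[m]; r=cv2.minAreaRect((P[:,:2]*1000).astype(np.float32)); print(r,cv2.boxPoints(r))
go(.4835,-.061,.098,-93.9)"
```

```text
time: 1.85
ee_pos: [0.4821, -0.0618, 0.2141]
tcp_rot: [179.9, 0.0, -94.4]
wrist_force: [0.5, 0.5, -0.5]
opening: 0.0852
t 1.85 q [ -7.3  -4.   -0.8  93.3   0.  -92.9] p [ 0.4821 -0.0618  0.2141] rpy [179.9   0.  -94.4] F [ 0.5  0.5 -0.5] op 0.0852
854
((484.15643310546875, -74.0358657836914), (32.722938537597656, 11.585330963134766), 85.74419403076172) [[477.16556  -89.92235 ]
 [488.71896  -90.78209 ]
 [491.1473   -58.149384]
 [479.5939   -57.289642]]
((538.5767822265625, -143.25025939941406), (89.02090454101562, 164.78952026367188), 85.97940826416016) [[ 453.26395  -181.87405 ]
 [ 617.6479   -193.42828 ]
 [ 623.88965  -104.626465]
 [ 459.50568   -93.072235]]
to (0.4835, -0.061, 0.098, -93.9) row [ 0.0002 -0.002   0.1165] [ 0.002  0.    -0.007]
```

View pics/w1.png

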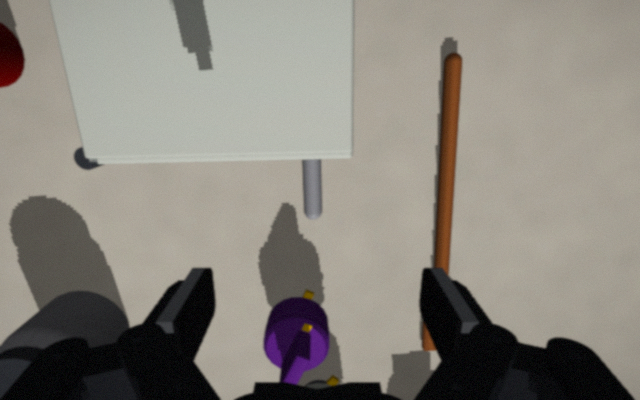

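The view shows the handle bar end at (313,212) and the hinge pin at (87,158). The bar axis comes out at about (485.5, -62.5) mm. I'm descending and closing.

```bash
python3 -m inch '[[0.001,-0.0035,0.04,0,0,-0.007,0],[0.001,-0.0035,0.08,0,0,-0.007,0],[0.001,-0.0035,0.112,0,0,-0.007,0],[0.001,-0.0035,0.116,0,0,-0.007,0.3],[0.001,-0.0035,0.116,0,0,-0.007,1],[0.001,-0.0035,0.116,0,0,-0.007,1],[0.001,-0.0035,0.116,0,0,-0.007,1],[0.001,-0.0035,0.116,0,0,-0.007,1],[0.001,-0.0035,0.116,0,0,-0.007,1],[0.001,-0.0035,0.116,0,0,-0.007,1],[0.001,-0.0035,0.116,0,0,-0.007,1]]' 30; python3 -c "
from h import *
st()
# arc: handle about hinge (618,-110), clockwise; shifts in the tool axes now
T=pose(); p0=T[:3,3]; h=np.array([.618,-.110])
for a in np.arange(.12,1.56,.12):
    Rm=R.from_euler('z',-a).as_matrix()[:2,:2]; v=np.append(h+Rm@(p0[:2]-h)-p0[:2],0)
    print(round(a,2),np.round(T[:3,:3].T@v,3))
"
```

```text
time: 2.82
ee_pos: [0.4851, -0.0612, 0.101]
tcp_rot: [-180.0, 0.0, -93.8]
wrist_force: [-7.8, 2.8, 10.3]
opening: 0.0112
t 2.82 q [ -7.2  -3.9 -13.3  80.6   0.  -93.4] p [ 0.4851 -0.0612  0.101 ] rpy [-180.     0.   -93.8] F [-7.8  2.8 10.3] op 0.0112
0.12 [-0.016 -0.006  0.   ]
0.24 [-0.031 -0.013  0.   ]
0.36 [-0.045 -0.023  0.   ]
0.48 [-0.058 -0.034  0.   ]
0.6 [-0.07  -0.046  0.   ]
0.72 [-0.08 -0.06  0.  ]
0.84 [-0.088 -0.075  0.   ]
0.96 [-0.094 -0.091  0.   ]
1.08 [-0.099 -0.107  0.   ]
1.2 [-0.101 -0.124  0.   ]
1.32 [-0.102 -0.141  0.   ]
1.44 [-0.1   -0.158  0.   ]
```

```bash
python3 -m inch '[[-0.008,-0.003,0,0,0,0.06,1],[-0.016,-0.006,0,0,0,0.12,1],[-0.0235,-0.0095,0,0,0,0.18,1],[-0.031,-0.013,0,0,0,0.24,1],[-0.038,-0.018,0,0,0,0.3,1],[-0.045,-0.023,0,0,0,0.36,1],[-0.0517,-0.028,0,0,0,0.42,1],[-0.058,-0.034,0,0,0,0.48,1],[-0.064,-0.040,0,0,0,0.54,1],[-0.07,-0.046,0,0,0,0.6,1],[-0.075,-0.053,0,0,0,0.66,1],[-0.08,-0.06,0,0,0,0.72,1]]' 30; python3 -c "
from h import *
st()
T=pose(); p0=T[:3,3]; h=np.array([.618,-.110])
print(np.linalg.norm(p0[:2]-h))
for a in np.arange(.08,.9,.08):
    Rm=R.from_euler('z',-a).as_matrix()[:2,:2]; v=np.append(h+Rm@(p0[:2]-h)-p0[:2],0)
    print(round(a,2),np.round(T[:3,:3].T@v,4))
"
```

```text
time: 3.82
ee_pos: [0.5512, 0.0149, 0.101]
tcp_rot: [-180.0, 0.1, -135.2]
wrist_force: [-2.6, -0.2, 6.9]
opening: 0.0113
t 3.82 q [  1.5   4.5  -4.8  80.6   0.  -43.3] p [0.5512 0.0149 0.101 ] rpy [-1.800e+02  1.000e-01 -1.352e+02] F [-2.6 -0.2  6.9] op 0.0113
0.14169115204990568
0.08 [-0.0107 -0.0037  0.    ]
0.16 [-0.0211 -0.0082  0.    ]
0.24 [-0.0311 -0.0135  0.0001]
0.32 [-0.0406 -0.0197  0.0001]
0.4 [-0.0497 -0.0265  0.0001]
0.48 [-0.0581 -0.0341  0.0001]
0.56 [-0.0659 -0.0423  0.0001]
0.64 [-0.073  -0.0511  0.0001]
0.72 [-0.0794 -0.0605  0.0002]
0.8 [-0.0851 -0.0703  0.0002]
0.88 [-0.0899 -0.0805  0.0002]
```

```bash
python3 -m inch '[[-0.0107,-0.0037,0,0,0,0.08,1],[-0.0211,-0.0082,0,0,0,0.16,1],[-0.0311,-0.0135,0,0,0,0.24,1],[-0.0406,-0.0197,0,0,0,0.32,1],[-0.0497,-0.0265,0,0,0,0.4,1],[-0.0581,-0.0341,0,0,0,0.48,1],[-0.0659,-0.0423,0,0,0,0.56,1],[-0.073,-0.0511,0,0,0,0.64,1],[-0.078,-0.0585,0,0,0,0.7,1],[-0.0837,-0.068,0,0,0,0.78,1],[-0.0837,-0.068,0,0,0,0.78,1],[-0.0837,-0.068,0,0,0,0.78,1]]' 30; python3 -c "
from h import *
st()
p,d,W,K,T=shot('top'); save('top2',p); np.savez('top',p=p,W=W)
g=W[...,2]
m=(g>.140)&(g<.150)&(W[...,0]<.615)&(W[...,1]<.07)&(W[...,1]>-.13)
m=cv2.erode(m.astype(np.uint8),np.ones((3,3)))>0
P=W[m];r=cv2.minAreaRect((P[:,:2]*1000).astype(np.float32)); print(len(P),r,cv2.boxPoints(r))
"
```

```text
time: 4.82
ee_pos: [0.6593, 0.0252, 0.101]
tcp_rot: [180.0, 0.2, -179.8]
wrist_force: [0.6, -0.3, 5.5]
opening: 0.0111
t 4.82 q [ 2.2 19.3 12.5 83.   0.   2. ] p [0.6593 0.0252 0.101 ] rpy [ 180.     0.2 -179.8] F [ 0.6 -0.3  5.5] op 0.0111
0 ((0.0, 0.0), (0.0, 0.0), 0.0) [[0. 0.]
 [0. 0.]
 [0. 0.]
 [0. 0.]]
```

View pics/top2.png

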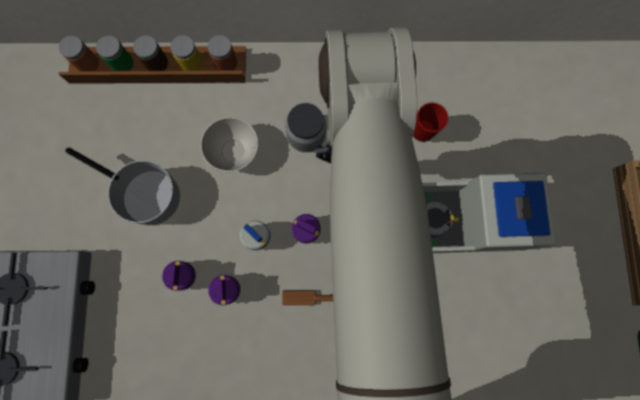

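The door is fully open (the roof has swung under the arm) and the socket is visible at (437,217). I'll release, lift and go above the cartridge.

```bash
python3 -m inch '[[0,0,0,0,0,0,0],[0,0,0,0,0,0,0],[0,0,0,0,0,0,0],[0,0,0,0,0,0,0],[0,0,0,0,0,0,0],[0,0,-0.04,0,0,0,0],[0,0,-0.08,0,0,0,0],[0,0,-0.12,0,0,0,0],[0,0,-0.12,0,0,0,0]]'; python3 -c "
from h import *
st();go(.502,.232,.21,-135)"
```

```text
time: 5.62
ee_pos: [0.6595, 0.0255, 0.2285]
tcp_rot: [180.0, 0.6, -179.7]
wrist_force: [0.6, 0.6, 1.9]
opening: 0.0853
t 5.62 q [ 2.2 20.3 27.8 96.9  0.   1.9] p [0.6595 0.0255 0.2285] rpy [ 180.     0.6 -179.7] F [0.6 0.6 1.9] op 0.0853
to (0.502, 0.232, 0.21, -135) row [0.1567 0.2072 0.0168] [-0.004  0.011 -0.781]
```

```bash
python3 -m inch '[[0.157,0.2072,0.01,0,0.011,-0.781,0],[0.157,0.2072,0.01,0,0.011,-0.781,0],[0.157,0.2072,0.01,0,0.011,-0.781,0],[0.157,0.2072,0.01,0,0.011,-0.781,0],[0.157,0.2072,0.01,0,0.011,-0.781,0],[0.157,0.2072,0.01,0,0.011,-0.781,0],[0.157,0.2072,0.01,0,0.011,-0.781,0],[0.157,0.2072,0.01,0,0.011,-0.781,0],[0.157,0.2072,0.01,0,0.011,-0.781,0],[0.157,0.2072,0.01,0,0.011,-0.781,0]]'; python3 -c "
from h import *
st()
p,d,W,K,T=shot('wrist'); save('w2',p)
hsv=cv2.cvtColor(p,cv2.COLOR_RGB2HSV).astype(int)
m=(hsv[...,0]>100)&(hsv[...,0]<125)&(hsv[...,1]>130)&(W[...,2]>.09)&(W[...,2]<.103)
P=W[m];r=cv2.minAreaRect((P[:,:2]*1000).astype(np.float32)); print(m.sum(),np.mean(np.argwhere(m),0),r,cv2.boxPoints(r))
m=(W[...,2]>.054)&(W[...,2]<.065)&(np.hypot(W[...,0]-.502,W[...,1]-.232)<.05)
P=W[m];print(m.sum(),cv2.minEnclosingCircle((P[:,:2]*1000).astype(np.float32)))
go(.502,.232,.065,-135)
# purifier
p,d,W,K,T=shot('top'); save('top3',p); np.savez('top',p=p,W=W)
g=W[...,2]
for lab,mm in dict(roof=(g>.140)&(g<.150)&(W[...,0]<.64)&(W[...,1]<.07)&(W[...,1]>-.12),tank=(g>.150)&(g<.158)&(W[...,1]<-.2)).items():
    mm=cv2.morphologyEx(mm.astype(np.uint8),cv2.MORPH_OPEN,np.ones((3,3)))>0
    P=W[mm];r=cv2.minAreaRect((P[:,:2]*1000).astype(np.float32)); print(lab,len(P),np.round(r[0]),np.round(r[1]),r[2],np.round(cv2.boxPoints(r)).tolist())
save('crop3',cv2.resize(p[160:262,300:560],None,fx=3,fy=3,interpolation=2))
"
```

```text
time: 6.45
ee_pos: [0.5005, 0.2312, 0.2092]
tcp_rot: [179.8, -0.6, -135.1]
wrist_force: [1.0, -0.7, -0.5]
opening: 0.0854
t 6.45 q [ 24.8   5.4   8.   93.3   0.  -20.1] p [0.5005 0.2312 0.2092] rpy [ 179.8   -0.6 -135.1] F [ 1.  -0.7 -0.5] op 0.0854
985 [195.21725888 315.08527919] ((501.2509765625, 231.2080078125), (44.69484329223633, 12.923863410949707), 46.609710693359375) [[481.20328 219.40746]
 [490.59494 210.52922]
 [521.2987  243.00856]
 [511.907   251.8868 ]]
3589 ((502.0121154785156, 231.56690979003906), 34.02724838256836)
to (0.502, 0.232, 0.065, -135) row [-0.0032 -0.0007  0.1441] [ 0.004 -0.01  -0.002]
roof 5385 [544. -30.] [165. 163.] 89.07389831542969 [[461.0, -111.0], [624.0, -114.0], [627.0, 51.0], [464.0, 53.0]]
tank 2406 [ 542. -349.] [119. 111.] 1.3339899778366089 [[481.0, -295.0], [483.0, -406.0], [603.0, -403.0], [600.0, -292.0]]
```

View pics/crop3.png

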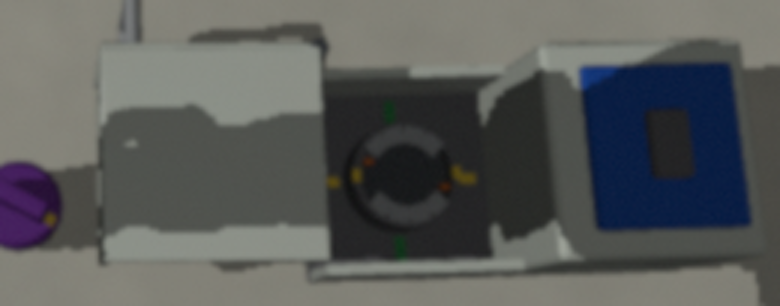

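The crop shows the collar at about (405,173), which is top-image (435,218), with yellow marks along the purifier's x axis and green marks along y. The bay is clear. Now the cartridge grasp.

```bash
python3 -c "
from h import *
go(.5016,.2315,.066,-133.5)"
python3 -m inch '[[-0.0025,-0.0005,0.04,0.004,-0.01,-0.026,0],[-0.0025,-0.0005,0.08,0.004,-0.01,-0.026,0],[-0.0025,-0.0005,0.115,0.004,-0.01,-0.026,0],[-0.0025,-0.0005,0.135,0.004,-0.01,-0.026,0],[-0.0025,-0.0005,0.143,0.004,-0.01,-0.026,0],[-0.0025,-0.0005,0.143,0.004,-0.01,-0.026,0.5],[-0.0025,-0.0005,0.143,0.004,-0.01,-0.026,1],[-0.0025,-0.0005,0.143,0.004,-0.01,-0.026,1],[-0.0025,-0.0005,0.143,0.004,-0.01,-0.026,1],[-0.0025,-0.0005,0.143,0.004,-0.01,-0.026,1],[-0.0025,-0.0005,0.143,0.004,-0.01,-0.026,1],[-0.0025,-0.0005,0.143,0.004,-0.01,-0.026,1]]' 60
python3 - <<'E'
from h import *
st()
z=np.load('top.npz');p,W=z['p'],z['W']
# collar top ring: z ~ .045
g=W[...,2]; m=(g>.040)&(g<.050)&(W[...,0]>.49)&(W[...,0]<.60)&(W[...,1]>-.25)&(W[...,1]<-.125)
P=W[m]*1000; print(m.sum(),cv2.minEnclosingCircle(P[:,:2].astype(np.float32)),np.median(P,0))
hsv=cv2.cvtColor(p,cv2.COLOR_RGB2HSV).astype(int); H,S,V=hsv[...,0],hsv[...,1],hsv[...,2]
for lab,lo,hi in(('yel',18,35),('grn',45,85),('org',3,14)):
    mm=((H>=lo)&(H<=hi)&(S>120)&(V>50)); mm[:, :400]=0; mm[:,470:]=0; mm[:185]=0; mm[252:]=0
    n,L,s,c=cv2.connectedComponentsWithStats(mm.astype(np.uint8))
    for k in range(1,n): print(lab,s[k,4],np.round(c[k],1),np.round(1000*np.nanmedian(W[L==k],0)))
E
```

```text
to (0.5016, 0.2315, 0.066, -133.5) row [-0.0026 -0.0007  0.143 ] [ 0.004 -0.01  -0.029]
time: 7.55
ee_pos: [0.501, 0.233, 0.0672]
tcp_rot: [-180.0, 0.1, -133.5]
wrist_force: [-1.1, -0.4, 5.4]
opening: 0.0129
t 7.55 q [ 24.9   5.2  -7.8  76.9   0.  -21.6] p [0.501  0.233  0.0672] rpy [-1.800e+02  1.000e-01 -1.335e+02] F [-1.1 -0.4  5.4] op 0.0129
652 ((538.6159057617188, -194.12400817871094), 43.21906280517578) [ 537.65118264 -193.6547232    43.38539583]
yel 30 [453.9 218.1] [ 541. -247.   14.]
yel 16 [418.5 218. ] [ 539. -154.   44.]
yel 14 [410.5 220.3] [ 540. -142.   10.]
grn 1 [433. 240.] [ 490. -195.   10.]
grn 2 [433.5 245. ] [ 478. -195.   11.]
org 5 [422.2 213.4] [ 551. -165.   46.]
org 4 [448.  221.8] [ 529. -224.   44.]
```

```bash
python3 -m inch '[[0,0,-0.03,0,0,0,1],[0,0,-0.07,0,0,0,1],[0,0,-0.11,0,0,0,1],[0,0,-0.15,0,0,0,1],[0,0,-0.185,0,0,0,1],[0,0,-0.185,0,0,0,1]]' 60; python3 -c "
from h import *
st();go(.5395,-.13,.25,-89)"
```

```text
time: 8.05
ee_pos: [0.5019, 0.2333, 0.2588]
tcp_rot: [-179.8, 0.5, -133.5]
wrist_force: [1.6, 0.2, 0.3]
opening: 0.0129
t 8.05 q [ 24.9   5.6  13.8  97.7   0.  -21.6] p [0.5019 0.2333 0.2588] rpy [-179.8    0.5 -133.5] F [1.6 0.2 0.3] op 0.0129
to (0.5395, -0.13, 0.25, -89) row [ 0.2378 -0.2773  0.0076] [-0.007  0.007 -0.776]
```

```bash
python3 -m inch '[[0.238,-0.2773,0.008,-0.003,0.008,-0.776,1],[0.238,-0.2773,0.008,-0.003,0.008,-0.776,1],[0.238,-0.2773,0.008,-0.003,0.008,-0.776,1],[0.238,-0.2773,0.008,-0.003,0.008,-0.776,1],[0.238,-0.2773,0.008,-0.003,0.008,-0.776,1],[0.238,-0.2773,0.008,-0.003,0.008,-0.776,1],[0.238,-0.2773,0.008,-0.003,0.008,-0.776,1],[0.238,-0.2773,0.008,-0.003,0.008,-0.776,1],[0.238,-0.2773,0.008,-0.003,0.008,-0.776,1],[0.238,-0.2773,0.008,-0.003,0.008,-0.776,1],[0.238,-0.2773,0.008,-0.003,0.008,-0.776,1],[0.238,-0.2773,0.008,-0.003,0.008,-0.776,1]]' 60
python3 - <<'E'
from h import *
st()
p,d,W,K,T=shot('wrist'); save('w4',p); np.savez('w4',p=p,W=W)
g=W[...,2]; m=(g>.041)&(g<.049)&(np.hypot(W[...,0]-.539,W[...,1]+.194)<.05)
P=W[m]*1000; print(m.sum(),np.median(P[:,2]),cv2.minEnclosingCircle(P[:,:2].astype(np.float32)),P.min(0),P.max(0))
go(.5395,-.194,.25,-89)
E
```

```text
time: 9.05
ee_pos: [0.5378, -0.1314, 0.2426]
tcp_rot: [179.6, -0.3, -89.1]
wrist_force: [-0.2, 0.4, -1.6]
opening: 0.0129
t 9.05 q [ -13.5    6.    12.5   96.7   -0.4 -104.4] p [ 0.5378 -0.1314  0.2426] rpy [179.6  -0.3 -89.1] F [-0.2  0.4 -1.6] op 0.0129
3743 44.51609845196652 ((538.7332763671875, -195.61090087890625), 43.01877212524414) [ 496.13674124 -238.31028894   41.0010247 ] [ 581.02177371 -153.06569703   48.13240333]
to (0.5395, -0.194, 0.25, -89) row [ 0.0636 -0.0006 -0.0068] [ 0.006 -0.005 -0.001]
```

View pics/w4.png

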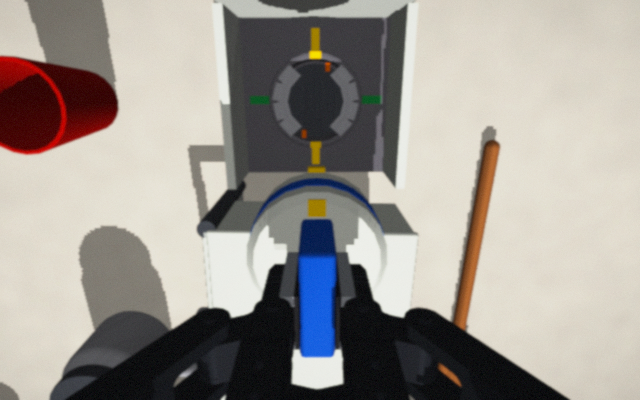

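The view shows the socket centred at about (316,100), with yellow notches at (316,50) and (316,150) and green marks at (260,100) and (371,100). The cartridge hangs straight with its lugs along the notch line. I'll refine both positions.

Run:
```python
from h import *
z=np.load('w4.npz');p,W=z['p'],z['W']
hsv=cv2.cvtColor(p,cv2.COLOR_RGB2HSV).astype(int); H,S,V=hsv[...,0],hsv[...,1],hsv[...,2]
v,u=np.mgrid[:400,:640]
def q(lab,m):
    P=W[m]*1000; P=P[~np.isnan(P).any(1)]; r=cv2.minAreaRect(P[:,:2].astype(np.float32)); print(lab,len(P),np.round(P.mean(0),1),'rect',np.round(r[0],1),np.round(r[1],1),round(r[2],1))
Y=(H>18)&(H<33)&(S>140)&(V>60);G=(H>45)&(H<90)&(S>90)
q('y top',Y&(v<48)&(v>25));q('y bot',Y&(v>142)&(v<165)&(W[...,2]<.03)); q('gl',G&(u<300)&(v<150)&(u>230));q('gr',G&(u>340)&(v<150)&(u<400))
C=(W[...,2]>.041)&(W[...,2]<.049)&(np.hypot(W[...,0]-.539,W[...,1]+.195)<.05)
for sgn in(1,): 
    P=W[C][:,:2]*1000; r=np.hypot(*(P-[538.7,-195.6]).T); print('rpct',np.percentile(r,[1,5,50,99]))
    o=P[(r>39)]; A=np.c_[2*o,np.ones(len(o))]; s=np.linalg.lstsq(A,(o**2).sum(1),rcond=None)[0]; print('outer fit',s[:2])
B=(H>100)&(H<125)&(S>130)&(v>215)&(v<358)&(W[...,2]>.262)&(W[...,2]<.29)
q('wing',B); print(np.median(W[B][:,2]))
q('front lug',Y&(v>195)&(v<218))
bd=(W[...,2]>.22)&(W[...,2]<.245)&(S<60)&(V>90)&(v>170)&(v<300)&(u>240)&(u<395)
q('body',bd)
```

```text
y top 180 [ 539.2 -252.8   10.6] rect [ 539.2 -252.9] [ 7.8 17. ] 0.7
y bot 142 [ 537.4 -138.    10.5] rect [ 537.7 -137.7] [ 8.5 17.8] 0.9
gl 156 [ 594.5 -194.6   11.6] rect [ 592.3 -194.2] [23.4  7.9] 0.9
gr 170 [ 482.1 -196.8   10.7] rect [ 482.3 -196.8] [19.6  7.9] 0.9
rpct [16.04564256 25.71875441 36.42792436 42.66305158]
outer fit [ 538.69824198 -195.72533074]
wing 4235 [ 537.4 -135.2  270.9] rect [ 536.6 -136.6] [42.6 48.6] 37.4
0.271026102883702
front lug 304 [ 537.7 -158.9  236. ] rect [ 537.7 -158.9] [7.6 8.5] 1.3
body 7231 [ 537.8 -145.6  234.2] rect [ 537.5 -138.7] [67.4 53.7] 1.3
```

```bash
python3 -c "
from h import *
go(.5387,-.1958,.243,-89.1)"; python3 -m inch '[[0.025,-0.001,0,0.006,-0.005,0,1],[0.055,-0.001,0,0.006,-0.005,0,1],[0.0644,-0.001,0,0.006,-0.005,0,1],[0.0644,-0.001,0,0.006,-0.005,0,1],[0.0644,-0.001,0.03,0.006,-0.005,0,1],[0.0644,-0.001,0.06,0.006,-0.005,0,1],[0.0644,-0.001,0.08,0.006,-0.005,0,1],[0.0644,-0.001,0.1,0.006,-0.005,0,1],[0.0644,-0.001,0.115,0.006,-0.005,0,1],[0.0644,-0.001,0.115,0.006,-0.005,0,1],[0.0644,-0.001,0.115,0.006,-0.005,0,1]]' 60; python3 -c "
from h import *
st();go(.5387,-.1958,.117,-89.1)"
```

```text
to (0.5387, -0.1958, 0.243, -89.1) row [0.0653 0.0002 0.0002] [ 0.006 -0.005  0.001]
time: 10.02
ee_pos: [0.5392, -0.1943, 0.1284]
tcp_rot: [180.0, -0.0, -88.9]
wrist_force: [0.1, -0.7, -0.7]
opening: 0.0127
t 10.02 q [ -19.8    7.3    1.3   84.    -0.  -110.9] p [ 0.5392 -0.1943  0.1284] rpy [180.   -0.  -88.9] F [ 0.1 -0.7 -0.7] op 0.0127
to (0.5387, -0.1958, 0.117, -89.1) row [0.0015 0.0005 0.0114] [ 0.001 -0.     0.003]
```

```bash
python3 -m inch '[[0.0015,0.0005,0,0,0,0.003,1],[0.0015,0.0005,0.008,0,0,0.003,1],[0.0015,0.0005,0.014,0,0,0.003,1],[0.0015,0.0005,0.018,0,0,0.003,1],[0.0015,0.0005,0.021,0,0,0.003,1],[0.0015,0.0005,0.024,0,0,0.003,1],[0.0015,0.0005,0.027,0,0,0.003,1],[0.0015,0.0005,0.027,0,0,0.003,1]]' 80; python3 -c "
from h import *
st();go(.5387,-.1958,.0925,-89.1)"
```

```text
time: 10.68
ee_pos: [0.5389, -0.1975, 0.1013]
tcp_rot: [-180.0, -0.0, -89.2]
wrist_force: [-1.7, 1.3, 3.2]
opening: 0.0126
t 10.68 q [ -20.1    7.6   -1.4   80.9   -0.  -110.9] p [ 0.5389 -0.1975  0.1013] rpy [-180.    -0.   -89.2] F [-1.7  1.3  3.2] op 0.0126
to (0.5387, -0.1958, 0.0925, -89.1) row [-0.0017  0.0002  0.0088] [-0.    -0.001 -0.002]
```

```bash
python3 -m inch '[[0,0,0.003,0,0,0,1],[0,0,0.006,0,0,0,1],[0,0,0.008,0,0,0,1],[0,0,0.009,0,0,0,1],[0,0,0.01,0,0,0,1],[0,0,0.01,0,0,0,1],[0,0,0.01,0,0,0,1]]' 90; python3 -c "
from h import *
st()"
```

```text
time: 11.27
ee_pos: [0.5392, -0.1976, 0.0923]
tcp_rot: [-179.9, -0.1, -89.2]
wrist_force: [-2.6, 1.1, 8.8]
opening: 0.0124
t 11.27 q [ -20.1    7.7   -2.3   79.9   -0.  -110.9] p [ 0.5392 -0.1976  0.0923] rpy [-1.799e+02 -1.000e-01 -8.920e+01] F [-2.6  1.1  8.8] op 0.0124
```

```bash
python3 -m inch '[[-0.001,0,0.002,0,0,0,1],[-0.001,0,0.002,0,0,0,1],[-0.001,0,0.002,0,0,0.1,1],[-0.001,0,0.002,0,0,0.2,1],[-0.001,0,0.002,0,0,0.3,1],[-0.001,0,0.002,0,0,0.4,1],[-0.001,0,0.002,0,0,0.5,1],[-0.001,0,0.002,0,0,0.6,1],[-0.001,0,0.002,0,0,0.7,1],[-0.001,0,0.002,0,0,0.8,1],[-0.001,0,0.002,0,0,0.8,1]]' 100; python3 -c "
from h import *
st(); print(telemetry.get_obs()['torque'])"
```

```text
time: 12.18
ee_pos: [0.5396, -0.1972, 0.0923]
tcp_rot: [-179.7, 0.0, -135.4]
wrist_force: [-4.1, 0.2, 20.3]
opening: 0.0123
t 12.18 q [-20.    7.6  -2.4  79.7  -0.1 -64.6] p [ 0.5396 -0.1972  0.0923] rpy [-179.7    0.  -135.4] F [-4.1  0.2 20.3] op 0.0123
[ 0.17800768  1.41917163 -0.04763121]
```

```bash
python3 -m inch '[[0,0,0,0,0,0.1,1],[0,0,0,0,0,0.2,1],[0,0,0,0,0,0.3,1],[0,0,0,0,0,0.4,1],[0,0,0,0,0,0.5,1],[0,0,0,0,0,0.6,1],[0,0,0,0,0,0.7,1],[0,0,0,0,0,0.76,1],[0,0,0,0,0,0.8,1],[0,0,0,0,0,0.8,1],[0,0,0,0,0,0.8,1]]' 100
python3 - <<'E'
from h import *
st(); print(telemetry.get_obs()['torque'])
p,d,W,K,T=shot('wrist'); save('w5',p)
q,d,W2,K,T=shot('scene'); 
save('end',np.vstack([cv2.resize(p,(480,300)),cv2.resize(q[160:360,20:340],(480,300))]))
hsv=cv2.cvtColor(p,cv2.COLOR_RGB2HSV).astype(int)
m=(hsv[...,0]>100)&(hsv[...,0]<125)&(hsv[...,1]>130)&(W[...,2]>.11)&(W[...,2]<.13)&(np.hypot(W[...,0]-.539,W[...,1]+.196)<.03)
P=W[m]*1000; r=cv2.minAreaRect(P[:,:2].astype(np.float32)); print(len(P),np.median(P,0),r)
E
```

```text
time: 13.1
ee_pos: [0.5397, -0.1962, 0.0922]
tcp_rot: [-180.0, 0.2, 179.1]
wrist_force: [-6.1, 3.7, 20.7]
opening: 0.0127
t 13.1 q [-20.    7.6  -2.5  79.7   0.  -19.1] p [ 0.5397 -0.1962  0.0922] rpy [-180.     0.2  179.1] F [-6.1  3.7 20.7] op 0.0127
[1.39438548 1.32600409 0.19379448]
4185 [ 533.71941216 -196.18837003  120.433683  ] ((538.7086181640625, -195.69778442382812), (14.744200706481934, 46.88313293457031), 89.77413177490234)
```

View pics/end.png

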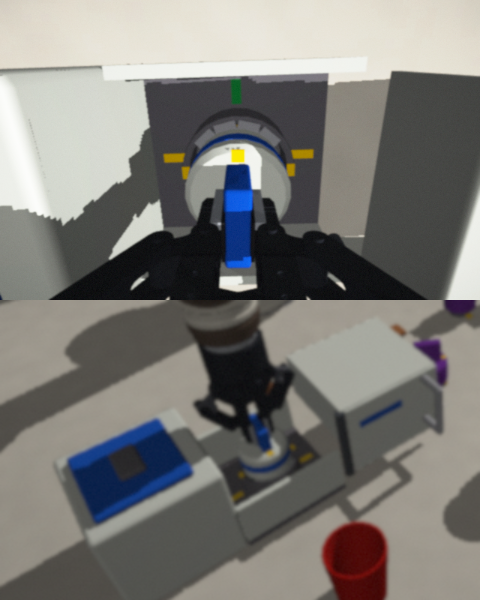

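The cartridge is home: the wing top is at z 120.4 mm, so the foot is about 20.6 mm below the mouth. The wing and lug lie on the green mark line, at the twist stop. The push is about 20 N against the 9 N spring, and the door is wide open.

```bash
python3 -c "
from h import *
st(); order.job_done()"
```

```text
t 13.2 q [-20.    7.6  -2.5  79.7   0.  -19.1] p [ 0.5397 -0.1961  0.0922] rpy [-180.     0.2  179.2] F [-6.8  4.9 20.8] op 0.0123
the job is handed in; nothing more can be done
```

The job is handed in at 13.2 s, with the cartridge locked in the socket and still gripped. I swung the hood open to about 1.6 rad, picked up the blue-wing cartridge and inserted it lugs-in-notches. I then pushed it to the shoulder and turned it clockwise about 1.6 rad to the stop.

Last checks before hand-in:
- **Depth:** the foot measured about 20.6 mm below the mouth, against 20 mm nominal and a 2 mm calibration. The push down was about 21 N, against the 9 N spring.
- **Alignment:** the wing centre was within about 1 mm of the socket axis, and the wing lay within about 1–2° of the green locked line.
- **Turn:** a torque of about 0.19 N m, above the 0.08 N m spring, indicates it is at the stop.
- **Grip:** commanded at 100 N, fingers 12.3 mm apart on the wing. The wing is nominally 14 mm thick, and the handle bar also read about 1 mm under.
- **Surroundings:** in the final picture the door is open and nothing visible looks out of place. That picture does not show every bystander, and I did not re-measure their positions.

No check failed. Two small leftovers remain: a side force of about 8 N at the wrist, and moments of about 1.4 N m about the horizontal axes.

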